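# Drop a spent tube into the lever-lid shielded waste box

### The job

Dispose of the spent capped tube that lies in the feed trough of the shielded waste box. Press the long end of the lever down until the spring catch snaps over it and the heavy lid stays open by itself, push the tube along the trough with a fingertip until it drops into the box, then press the catch's thumb tab down so that the lever comes up and the lid falls fully shut. Only press and push: do not pick the tube up, and leave the loose bottle, dish and tube rack where they stand.

Things in the scene. Friction and masses are not known exactly. Their poses are not given: they have to be found in the camera images.
- waste_box: Fixed fixture: tall grey box, trough, lever, catch on a steel base. Origin on the bench, z up, +y along the trough to the box. In its frame (mm): box x -33..33, y 20..140, rim z 130; lid hinge y 140, z 136; trough y -110..20, x 0, floor z 131, 21 wide between rails with tops z 137, ends open; lever pivot y 60, z 128, grip at x -62, y about -75; catch x -62, y -92..-179
- lever_grip (a point): Middle of the top of the black grip (26 mm wide, 50 mm long) near the free end of the lever's long arm, 140 mm from the pivot; moves with it: z about 179 mm at rest, 90 held by the catch, 78 at its stop. Descends almost vertically (along y within 9 mm). Takes 5 to 18 N, most as the catch snaps in, a little before the stop: press to the stop, then let go. The trough is 45 mm beside it
- lever (a joint): Lever angle, rad: 0 at rest with the long arm raised, grows as it is pressed down; about 0.65 when held by the catch, stop at 0.74
- lid (a joint): Lid angle, rad: 0 shut, about 0.9 when the lever is caught. Steel and lead plate, 66 x 117 x 16 mm, about 1.4 kg, hinged on the +y rim of the box; lifted by a roller on the lever's short arm through a lug on its side. Open, its free edge stands at y about 66 mm, z 240 mm in the box's frame. Let go, it falls shut in about half a second
- catch_tab (a point): Middle of the top of the catch's black thumb tab (26 x 34 mm), the outermost part beyond the lever's free end, z about 78 mm; moves with the catch. Pressed down (3 to 10 N) it lets the lever go after 13 to 16 mm, stop at 20 mm; it also draws back up to 10 mm towards -y. The lever's end then springs up 90 mm, 40 mm or more to the +y side of the tab's middle
- catch (a joint): Catch angle, rad: 0 sprung home (hooked over the lever's end if that is down), grows as the tab is pressed, stop at 0.30; lets the lever go at about 0.2 and springs back when the tab is released
- tube_mid (a point): Middle of the spent capped tube (94 mm long, body 13 mm thick, about 20 g) lying in the trough along the box's y; its purple cap (16 mm thick, 18 mm long) is at the -y end, 47 mm from this point; at rest this point is 7 mm above the trough floor. Pushed on the cap in +y it slides, and tips into the mouth when this point is just past the edge at y = 28 mm
- mouth (a point): Centre of the box's mouth at rim height, z 130 mm, axes as the box; fixed. The open well is 50 mm (x) by 104 mm (y) and 114 mm deep; the shut lid covers it and blocks the trough
- small_bottle: Bystander: loose small white bottle with red cap, 45 mm wide, 88 mm high, left of the box; origin at its foot. Leave it
- cap_dish: Bystander: loose round steel dish, 69 mm wide, 20 mm high, to the right of the catch, beyond its tab; origin at its foot. Leave it
- blue_rack: Bystander: loose blue tube rack, 79 x 79 x 48 mm, with a brass pin standing in it, on the left; origin at its foot. Leave it

How it is judged:
On the way, in this order (a step that is already met when the one before it is completed fails the run):
1. the lever is down and the lid open, held by the catch alone with the robot off the lever (value of joint lever above 0.6 rad and value of joint lid above 0.8 rad and value of joint catch below 0.05 rad and contact force between each of the arm, the fingers and lever below 0.2 N), for 0.3 s.
2. the tube has dropped into the well while the lid is open (value of joint lid above 0.7 rad and x of tube_mid in the frame of mouth between -0.027 and 0.027 m and y of tube_mid in the frame of mouth between -0.054 and 0.054 m and z of tube_mid in the frame of mouth below -0.015 m), for 0.1 s.
At the end, for the whole second after the job is handed in: The tube is inside the well, its middle at least 15 mm below the rim; the lid is shut (joint under 0.03 rad), the lever is back up (under 0.05 rad) and the catch has sprung home (under 0.05 rad) (value of joint lid below 0.03 rad and value of joint each of lever, catch below 0.05 rad and x of tube_mid in the frame of mouth between -0.027 and 0.027 m and y of tube_mid in the frame of mouth between -0.054 and 0.054 m and z of tube_mid in the frame of mouth below -0.015 m); the robot touches nothing.
It fails at once if the tube is lifted more than 20 mm above where it lies in the trough (z of tube_mid in the frame of mouth above 0.028 m).
It fails at once if the loose bottle, dish or rack is moved more than 25 mm (distance of any of small_bottle, cap_dish, blue_rack from where it was at the start of the episode above 0.025 m).
It also fails if it takes over 54 s, if anything falls off the work surface, if the arm or the gripper's body presses on something with over 40 N, if the wrist force passes 120 N, or if a joint passes its speed limit or range.

### The arm

A 6-joint arm with a two-finger parallel gripper is mounted at the origin on the work surface; the furniture and walls round the work are solid. World frame = base frame: x ahead of the robot, y to its left, z up, the work surface at z = 0. Lengths are in m, angles in rad, forces in N, time in s.
With the tool pointing down it reaches from about 0.275 to 0.825 m from the base axis. Payload 5.2 kg.
Tool frame: the origin (TCP) lies between the finger pads; the fingertips stand 22 mm ahead of it and the grasp point (between the pads) lies 3 mm ahead of it (ctrl.tips_ahead is the distance from the TCP to the fingertips, in m); y points along the fingers, x is the direction in which the jaws open and shut, and the axes are right-handed (so a half turn about y gives the same grasp; the last joint's range is limited). The gripper opens to 93 mm and grips with 3 to 60 N. Pads are 15 mm wide; open, the fingers measure 128 mm over their backs; the gripper's body (75 mm by 188 mm) begins 65 mm behind the grasp point.
Start: joints at [-1.359, 0.259, 1.535, -0, 1.348, -0.203], TCP at [0.222, -0.503, 0.216] pointing down, gripper open.
Joint ranges: [-3.14, 3.14], [-0.91, 2.08], [0.19, 2.58], [-1.22, 4.36], [0.22, 2.71], [-3.12, 3.12]. Speed limits (rad/s): [2.57, 2.57, 3.14, 3.14, 3.14, 3.14].

### API

Orientations are given as a rotation vector (axis times angle).
In Python, from station import ctrl, optics gives the robot as it stands.
- The arm moves only by the shell command python3 -m inch 'ROWS'. ROWS is JSON, a list of rows, each a list of 5 numbers: the shift along the tool's x, y, z in cm, then the turn about the tool's y in degrees, then the finger opening in cm, from 0 to 9.3. A call has 1 to 12 rows; each row shifts and turns the pose as measured when the row begins, along the tool's axes as they then stand; what a row does not reach is not made up. A row lasts 1/10 s, in which the tool goes at most 50 mm and 8.59 degrees, less where a joint would pass 70% of its speed; a pose out of reach is approached as far as the arm can. A call with a gripper value outside its range is refused whole. The fingers move at their own pace and stop on an object; the grip force is fixed at half the most. Time passes only in rows, so rows that do not move let the fingers close. It gives the time, the measured TCP pose, the force and the opening at its end, in the units of the state.
- ctrl.get_state(): the state, without advancing time (a new reading comes with each control period).
- optics.camera(name): name is "side" or "top" or "wrist"; returns the picture (384x512x3 uint8, red, green, blue); there is no depth.
- optics.get_calibration(name): a dict with "K" (3x3 intrinsics, pixels), "rvec" (rotation vector, rad) and "tvec" (3), from world to camera coordinates, as OpenCV has them. Camera axes: x right, y down, z forward; pixel columns grow to the right and rows downward; lengths in m; the calibration is good to about 2 mm. A picture is of the moment at which its call begins: read the wrist's pose just before it. get_calibration takes no time and is no camera call; for the wrist camera it gives the pose at the moment of the call.
- ctrl.sign_off(): hands the job in, once; it reports no verdict.
The state is a dict: "time": time; "q": joint angles; "joint_velocities": joint speeds; "effort": joint torques, N m; "tcp_pos": TCP position; "orientation": TCP orientation; "force": force on the tool from outside, world axes, zero at the start; "torque": the same for the moment, N m; "width": finger opening in m.
Only numpy, scipy, OpenCV 4.12 (cv2) and the standard library are available. Lean on these libraries where they do the work, as an engineer would, in place of code of your own. Each camera call takes 0.05 s, during which the arm holds its last target.

## Working session

There is one attempt and no reset: what is moved stays moved. The work goes in short steps, Python scripts to look and compute and a shell command to move; the robot and the scene stay as the last step left them, time stands still between calls to the robot, and variables do not carry over. Pictures are saved under pics/ and viewed, and the job is handed in when it is done.

```bash
mkdir -p pics; ls; python3 - <<'E'
from station import ctrl, optics
import cv2
print(ctrl.get_state(), ctrl.tips_ahead)
for n in ("side","top","wrist"):
    c=optics.get_calibration(n); print(n,c)
    cv2.imwrite(f"pics/{n}0.png",cv2.cvtColor(optics.camera(n),cv2.COLOR_RGB2BGR))
E
```

```text
pics
{'time': 0.0, 'q': array([-1.35873317e+00,  2.59336924e-01,  1.53604754e+00,  9.08422343e-06,
        1.34796702e+00, -2.02845217e-01]), 'joint_velocities': array([-7.41239385e-04,  1.10779292e-03,  9.23944411e-06, -8.43905358e-04,
        1.60721506e-03, -7.44876692e-04]), 'effort': array([ 9.52283081e-04, -4.37307680e+01, -2.83996296e+01,  7.19451997e-02,
        4.10776259e-02, -1.34877646e-04]), 'tcp_pos': array([ 0.22159766, -0.50281114,  0.21533523]), 'orientation': array([-1.37611206,  0.89923796, -0.89719398]), 'force': array([-0.09845497, -0.42870454,  0.15588078]), 'torque': array([-0.00287227,  0.044519  , -0.01315554]), 'width': 0.09307574630117636} 0.022
side {'K': array([[466.48883715,   0.        , 256.57125209],
       [  0.        , 466.48883715, 188.29008229],
       [  0.        ,   0.        ,   1.        ]]), 'rvec': array([ 1.52753798, -1.78989114,  0.96054366]), 'tvec': array([0.06507772, 0.39019106, 1.05641891])}
top {'K': array([[402.02594363,   0.        , 266.04665128],
       [  0.        , 402.02594363, 191.07633443],
       [  0.        ,   0.        ,   1.        ]]), 'rvec': array([ 2.23388925, -2.16607206,  0.11176325]), 'tvec': array([-0.03121589,  0.46564515,  1.21149015])}
wrist {'K': array([[305.47399351,   0.        , 250.50834705],
       [  0.        , 305.47399351, 193.28768951],
       [  0.        ,   0.        ,   1.        ]]), 'rvec': array([-2.43221321,  1.58733917,  0.22168695]), 'tvec': array([-0.54898079, -0.03117409,  0.39121235])}
```

View pics/side0.png

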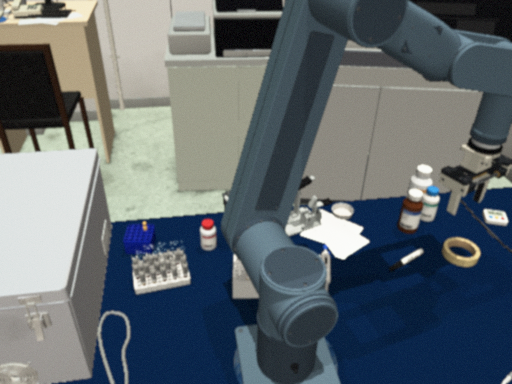

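View pics/top0.png

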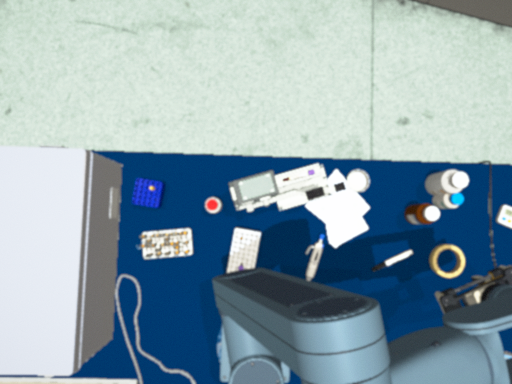

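View pics/wrist0.png

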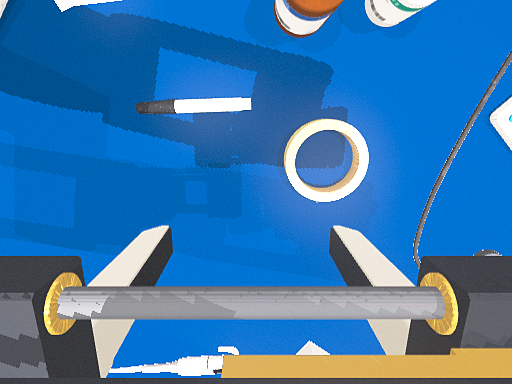

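```bash
python3 - <<'E'
from scipy.spatial.transform import Rotation as R
from station import ctrl
print(R.from_rotvec(ctrl.get_state()['orientation']).as_matrix().round(3))
E
```

```text
[[ 0.403 -0.     0.915]
 [-0.915  0.001  0.403]
 [-0.001 -1.     0.   ]]
```

```bash
python3 - <<'E'
import cv2
im=cv2.imread("pics/top0.png")[140:240,210:400]; cv2.imwrite("pics/top0z.png",cv2.resize(im,None,fx=4.2,fy=4.2,interpolation=cv2.INTER_CUBIC))
im=cv2.imread("pics/side0.png")[160:310,180:390]; cv2.imwrite("pics/side0z.png",cv2.resize(im,None,fx=3.8,fy=3.8,interpolation=cv2.INTER_CUBIC))
E
```

```text
(no output)
```

View pics/top0z.png

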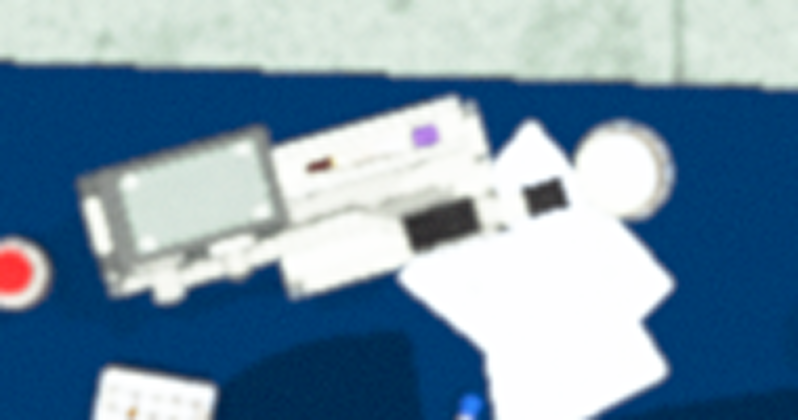

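View pics/side0z.png

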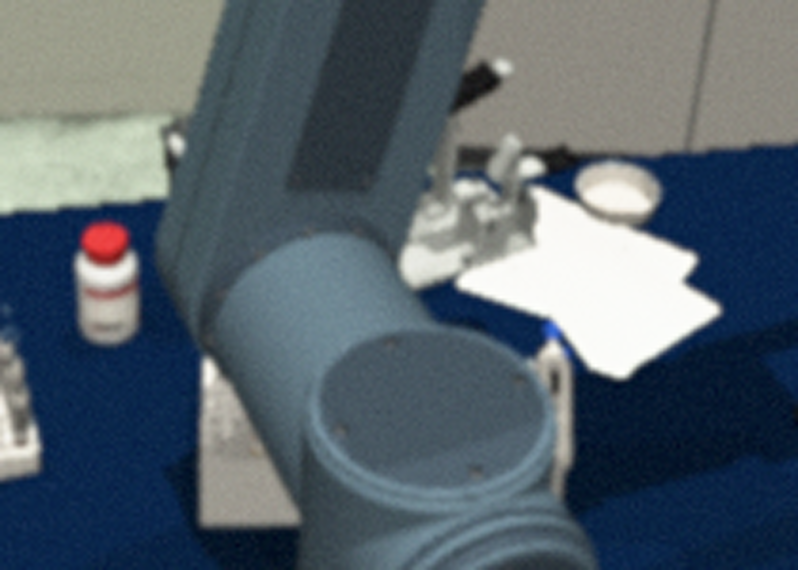

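```bash
cat > h.py <<'E'
import numpy as np, cv2
from scipy.optimize import least_squares
from scipy.spatial.transform import Rotation as R
from station import ctrl, optics
def proj(cal,P):
    return cv2.projectPoints(np.asarray(P,float).reshape(-1,1,3),cal["rvec"],cal["tvec"],cal["K"],None)[0].reshape(-1,2)
def ray(cal,uv,z):
    Rm=cv2.Rodrigues(cal["rvec"])[0]; c=-Rm.T@cal["tvec"]
    d=Rm.T@np.linalg.inv(cal["K"])@np.array([uv[0],uv[1],1.]); return c+d*(z-c[2])/d[2]
def b2w(p,P):
    P=np.asarray(P,float).reshape(-1,3); c,s=np.cos(p[2]),np.sin(p[2])
    return np.c_[p[0]+c*P[:,0]-s*P[:,1],p[1]+s*P[:,0]+c*P[:,1],P[:,2]]
def save(n,name):
    im=optics.camera(n); cv2.imwrite("pics/%s.png"%name,cv2.cvtColor(im,cv2.COLOR_RGB2BGR)); return im
E
python3 - <<'E'
from h import *
cal=optics.get_calibration("top")
f=lambda x,y:(210+x/4.2-.4,140+y/4.2-.4)
uv=[f(441,224),f(546,196),f(425,135),f(77,180),f(265,125),f(110,295)]
P=np.array([[-62,-76,179],[-62,-162,78],[0,-60,139],[33,140,150],[33,23,150],[-33,140,150]])/1000
for u,q in zip(uv,P): print(np.round(u,1),ray(cal,u,q[2]).round(4))
r=least_squares(lambda p:(proj(cal,b2w(p,P))-uv)[[0,1,3,4,5]].ravel(),[.6,0,0])
print(r.x,np.degrees(r.x[2]),(proj(cal,b2w(r.x,P))-uv).round(1))
p=r.x
w=ray(cal,uv[2],.139); d=w[:2]-p[:2];c,s=np.cos(p[2]),np.sin(p[2]);print("cap in box",d@[c,s],d@[-s,c])
for nm,u,z in (("bottle",f(8,272),.088),("dish",f(622,170),.02),("rack",(148,193),.048)):print(nm,ray(cal,u,z))
E
```

```text
[314.6 192.9] [ 0.454  -0.1413  0.179 ]
[339.6 186.3] [ 0.483  -0.2295  0.078 ]
[310.8 171.7] [ 0.5153 -0.1355  0.139 ]
[227.9 182.5] [0.4771 0.0915 0.15  ]
[272.7 169.4] [ 0.517  -0.0293  0.15  ]
[235.8 209.8] [0.4034 0.0675 0.15  ]
[ 0.48827525 -0.05446463  0.33189778] 19.016341911835784 [[ 2.  -0.1]
 [-0.6  0.2]
 [-8.8  2.4]
 [ 1.   1.2]
 [-2.7  1.7]
 [ 0.3 -3. ]]
cap in box -0.0008545223081000801 -0.08544685628385922
bottle [0.4182821  0.14006755 0.088     ]
dish [ 0.50907222 -0.29764415  0.02      ]
rack [0.44735841 0.33200236 0.048     ]
```

```bash
python3 - <<'E'
from h import *
s=ctrl.get_state(); T=R.from_rotvec(s["orientation"]).as_matrix()
c=optics.get_calibration("wrist"); Rm=cv2.Rodrigues(c["rvec"])[0]; cc=-Rm.T@c["tvec"]
print("cam in tool",T.T@(cc-s["tcp_pos"]),"axes in tool cols x y z",(T.T@Rm.T).round(3))
E
```

```text
cam in tool [-4.02007079e-05 -1.68547645e-01  7.56760779e-02] axes in tool cols x y z [[ 1.    -0.001 -0.   ]
 [ 0.    -0.272  0.962]
 [-0.001 -0.962 -0.272]]
```

```bash
python3 -m inch '[[0,-5,0,0,0],[0,-5,0,0,0],[0,-1,5,8.5,0],[0,0,5,8.5,0]]'
```

```text
time: 0.55
tcp_pos: [0.3048, -0.4721, 0.3247]
orientation: [-1.262, 1.12, -1.106]
force: [0.2, -0.9, -0.4]
width: 0.0655
```

```bash
python3 -m inch '[[0,0,0,8.5,0],[0,0,0,8.5,0],[0,0,0,8.5,0],[0,0,0,8.5,0],[0,0,0,8.5,0],[0,0,0,8.5,0],[0,0,0,8.5,0],[0,0,0,8.5,0],[0,0,0,8.5,0]]'; python3 -m inch '[[-3.7,0,-3.3,0,0],[-3.7,0,-3.3,0,0],[-3.7,0,-3.3,0,0],[-3.7,0,-3.3,0,0],[-3.7,0,-3.3,0,0],[-3.7,0,-3.3,0,0]]'
```

```text
time: 1.45
tcp_pos: [0.3113, -0.468, 0.3229]
orientation: [-0.361, 2.045, -2.015]
force: [-0.1, 0.7, 0.4]
width: 0.0002
time: 2.05
tcp_pos: [0.4522, -0.2064, 0.3223]
orientation: [-0.348, 2.061, -2.022]
force: [0.1, -1.3, 0.7]
width: 0.0008
```

```bash
python3 -m inch '[[0,0,0,0,0]]'; python3 - <<'E'
from h import *
s=ctrl.get_state(); T=R.from_rotvec(s["orientation"]).as_matrix(); print(s["tcp_pos"],s["force"],s["width"]);print(T.round(3))
np.savez("w1.npz",**optics.get_calibration("wrist")); im=save("wrist","wrist1")
E
```

```text
time: 2.15
tcp_pos: [0.4541, -0.2011, 0.3225]
orientation: [-0.353, 2.058, -2.015]
force: [0.7, -0.9, 0.7]
width: 0.0006
[ 0.45409694 -0.20105929  0.32249633] [ 0.69159578 -0.92349936  0.71723414] 0.0006477713470960814
[[-0.942 -0.005  0.334]
 [-0.335  0.02  -0.942]
 [-0.002 -1.    -0.021]]
```

View pics/wrist1.png

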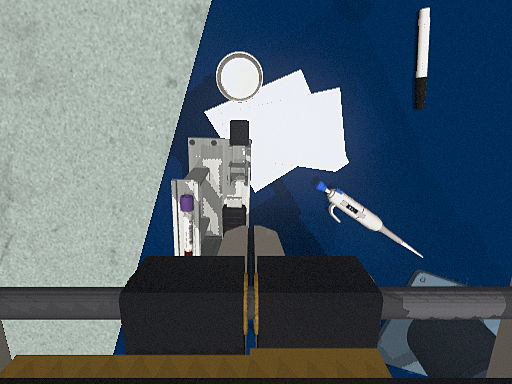

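```bash
python3 -m inch '[[-2,0,5,0,0],[-2,0,5,0,0],[0,0,0,0,0],[0,0,0,0,0]]'; python3 - <<'E'
from h import *
s=ctrl.get_state(); T=R.from_rotvec(s["orientation"]).as_matrix(); print(s["tcp_pos"],s["force"],s["width"]);print(T.round(3))
np.savez("w2.npz",**optics.get_calibration("wrist")); im=save("wrist","wrist2")
E
```

```text
time: 2.6
tcp_pos: [0.5213, -0.2867, 0.3158]
orientation: [-0.361, 2.066, -2.016]
force: [-0.1, -0.2, 1.1]
width: 0.0006
[ 0.5212769  -0.28668608  0.31575217] [-0.0957505  -0.18197817  1.06860618] 0.0006307322362925853
[[-0.943 -0.014  0.333]
 [-0.333  0.022 -0.943]
 [ 0.006 -1.    -0.025]]
```

```bash
python3 - <<'E'
import cv2
im=cv2.imread("pics/wrist2.png")[100:300,130:380]; cv2.imwrite("pics/wrist2z.png",cv2.resize(im,None,fx=3,fy=3,interpolation=cv2.INTER_CUBIC))
E
```

```text
(no output)
```

View pics/wrist2z.png

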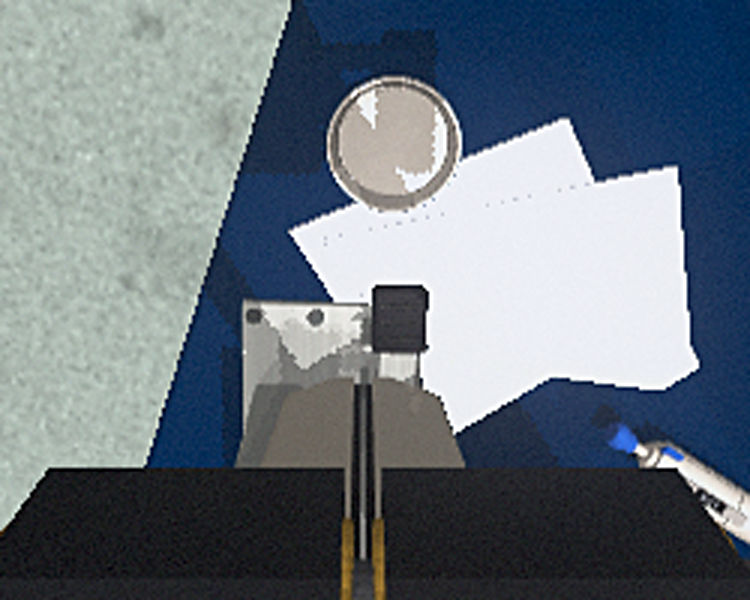

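```bash
python3 -m inch '[[-0.3,-0.2,-4.8,0,0],[-0.3,-0.2,-4.8,0,0],[-0.3,-0.2,-4.8,0,0],[-0.3,-0.2,-4.8,0,0],[-0.3,-0.2,-4.8,0,0],[0,-0.2,-4.8,0,0],[0,0,0,0,0],[0,0,0,0,0]]'; python3 - <<'E'
from h import *
s=ctrl.get_state(); T=R.from_rotvec(s["orientation"]).as_matrix(); print(s["tcp_pos"],s["force"],s["width"]);print(T.round(3))
np.savez("w3.npz",**optics.get_calibration("wrist")); im=save("wrist","wrist3")
im=cv2.imread("pics/wrist3.png")[60:260,130:380]; cv2.imwrite("pics/wrist3z.png",cv2.resize(im,None,fx=3,fy=3,interpolation=cv2.INTER_CUBIC))
E
```

```text
time: 3.45
tcp_pos: [0.4277, -0.0033, 0.3361]
orientation: [-0.348, 2.068, -2.021]
force: [0.5, -0.9, -0.4]
width: 0.001
[ 0.42767254 -0.00326377  0.33614722] [ 0.51373012 -0.90602439 -0.4425258 ] 0.0009743919364254473
[[-0.946 -0.01   0.325]
 [-0.325  0.021 -0.945]
 [ 0.002 -1.    -0.023]]
```

View pics/wrist3z.png

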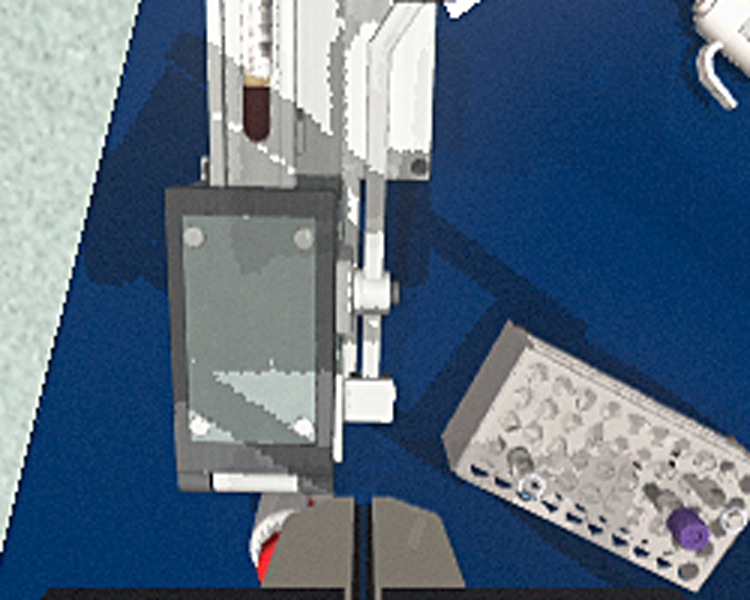

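View pics/wrist3.png

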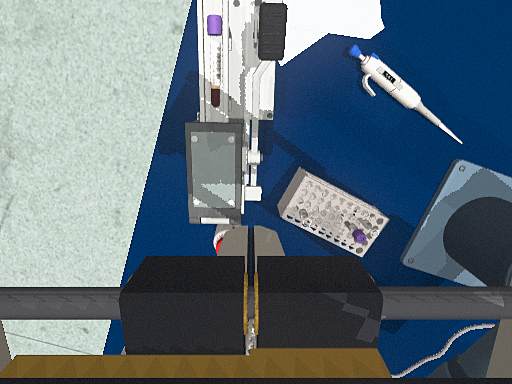

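```bash
python3 - <<'E'
import cv2
im=cv2.imread("pics/wrist3.png")[0:200,140:340]; cv2.imwrite("pics/wrist3y.png",cv2.resize(im,None,fx=3,fy=3,interpolation=cv2.INTER_CUBIC))
im=cv2.imread("pics/wrist1.png")[110:280,140:280]; cv2.imwrite("pics/wrist1z.png",cv2.resize(im,None,fx=3.5,fy=3.5,interpolation=cv2.INTER_CUBIC))
E
```

```text
(no output)
```

View pics/wrist3y.png

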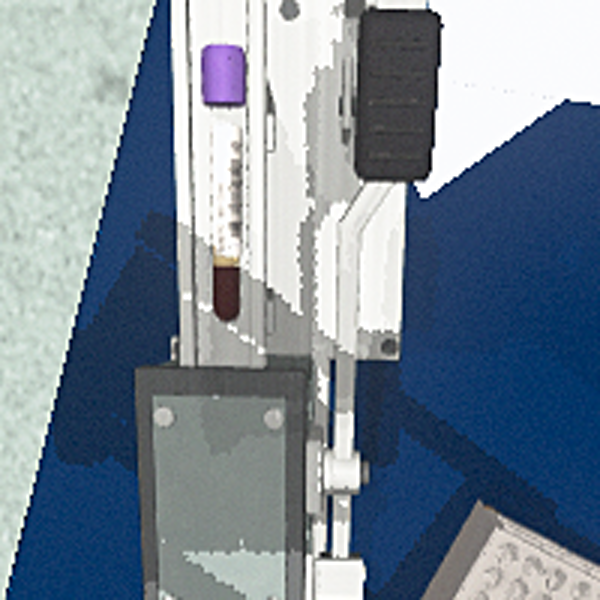

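View pics/wrist1z.png

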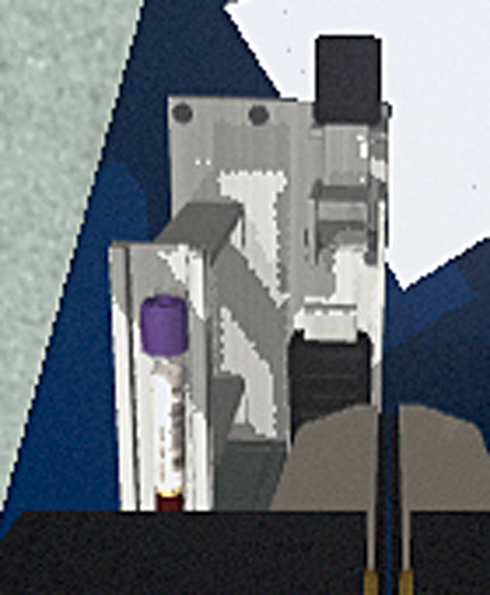

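```bash
cat >> h.py <<'E'
def inbox(p,w):
    d=np.asarray(w)[:2]-p[:2]; c,s=np.cos(p[2]),np.sin(p[2]); return np.array([d@[c,s],d@[-s,c]])*1000
E
python3 - <<'E'
from h import *
w1=dict(np.load("w1.npz"));w3=dict(np.load("w3.npz"))
obs=[("cap3",w3,(214.3,24.3),.139),("tip3",w3,(215.3,105.7),.138),("grip3",w3,(272.3,31.3),.179),("lidL",w3,(184.7,122),.152),("lidR",w3,(242.3,123),.152),
("cap1",w1,(186.6,202.9),.139),("tab1",w1,(239.1,132.6),.078)]
P={"cap":None}
W={n:ray(c,u,z) for n,c,u,z in obs}
for n in W: print(n,W[n].round(4))
print("tube dir deg",np.degrees(np.arctan2(*(W["tip3"]-W["cap3"])[[1,0]]))-90, np.linalg.norm(W["tip3"]-W["cap3"]))
m={"grip3":(-62,-75),"lidL":(33,23),"lidR":(-33,23),"tab1":(-62,-162)}
def res(p):
    return np.concatenate([inbox(p,W[k])-m[k] for k in m]+[[inbox(p,W[k])[0]] for k in("cap3","tip3","cap1")])
r=least_squares(res,[.488,-.054,.33]);p=r.x;print(p,np.degrees(p[2]));print(r.fun.round(1))
for k in W: print(k,inbox(p,W[k]).round(1))
np.save("p.npy",p)
E
```

```text
cap3 [ 0.5145 -0.138   0.139 ]
tip3 [ 0.4892 -0.0586  0.138 ]
grip3 [ 0.4538 -0.1437  0.179 ]
lidL [ 0.5151 -0.0314  0.152 ]
lidR [ 0.4537 -0.0513  0.152 ]
cap1 [ 0.5142 -0.1372  0.139 ]
tab1 [ 0.4816 -0.2313  0.078 ]
tube dir deg 17.65635508540126 0.0833809385930815
[ 0.49083665 -0.05980666  0.30168336] 17.285183091545445
[ 1.7  5.9 -1.4 -3.1  0.1 -3.8  2.2  1.  -0.7 -1.2 -0.7]
cap3 [ -0.7 -81.7]
tip3 [-1.2  1.7]
grip3 [-60.3 -69.1]
lidL [31.6 19.9]
lidR [-32.9  19.2]
cap1 [ -0.7 -80.8]
tab1 [ -59.8 -161. ]
```

```bash
python3 -m inch '[[0.6,0,4.8,1.6,0],[0.6,1,4.8,0,0],[0.6,3,4.7,0,0],[0,3,0,0,0],[0,3,0,0,0],[0,0,0,0,0],[0,0,0,0,0]]'; python3 - <<'E'
from h import *
s=ctrl.get_state(); T=R.from_rotvec(s["orientation"]).as_matrix(); print(s["tcp_pos"],s["force"]);print(T.round(3))
p=np.load("p.npy"); tip=s["tcp_pos"]+.022*T[:,1]; print("tip",tip,inbox(p,tip))
d=np.array([.453,-.145,.179])-tip; print("to grip in tool cm",T.T@d*100)
E
```

```text
time: 4.2
tcp_pos: [0.4529, -0.1526, 0.2348]
orientation: [-0.306, 2.085, -2.047]
force: [0.5, 0.6, -0.3]
width: 0.0002
[ 0.45287393 -0.15255122  0.23479739] [ 0.50865763  0.63378493 -0.29406585]
[[-0.958 -0.005  0.287]
 [-0.287  0.018 -0.958]
 [-0.    -1.    -0.019]]
tip [ 0.45275987 -0.15215869  0.21280119] [-63.79751593 -76.86752173]
to grip in tool cm [-0.22795856  3.39218336 -0.61593356]
```

```bash
python3 -m inch '[[-0.2,2.5,-0.5,0,0],[0,1.5,0,0,0],[0,1.5,0,0,0],[0,1.5,0,0,0],[0,1.5,0,0,0],[0,1.5,0,0,0]]'; python3 -m inch '[[0,1.5,0,0,0],[0,1.5,0,0,0]]'
```

```text
time: 4.8
tcp_pos: [0.4608, -0.1566, 0.1484]
orientation: [-0.287, 2.053, -2.065]
force: [-7.6, -1.8, 11.2]
width: 0.0003
time: 5.0
tcp_pos: [0.4613, -0.1586, 0.1235]
orientation: [-0.287, 2.048, -2.069]
force: [-6.9, 6.7, 12.4]
width: 0.0003
```

```bash
python3 - <<'E'
from h import *
s=ctrl.get_state(); T=R.from_rotvec(s["orientation"]).as_matrix(); print(s["tcp_pos"],s["force"],s["torque"]);print(T.round(3))
p=np.load("p.npy"); tip=s["tcp_pos"]+.022*T[:,1]; print("tip",tip,inbox(p,tip))
save("wrist","wrist4")
im=save("top","top4");cv2.imwrite("pics/top4z.png",cv2.cvtColor(cv2.resize(im[120:260,180:400],None,fx=3.5,fy=3.5,interpolation=cv2.INTER_CUBIC),cv2.COLOR_RGB2BGR))
E
```

```text
[ 0.46134964 -0.15857395  0.12348247] [-6.87781593  6.74279122 12.36072567] [1.3360535  1.20418218 0.00687978]
[[-0.958  0.016  0.287]
 [-0.287 -0.008 -0.958]
 [-0.013 -1.     0.012]]
tip [ 0.46169863 -0.15874068  0.10148587] [-57.21814211 -85.80821114]
```

View pics/wrist4.png

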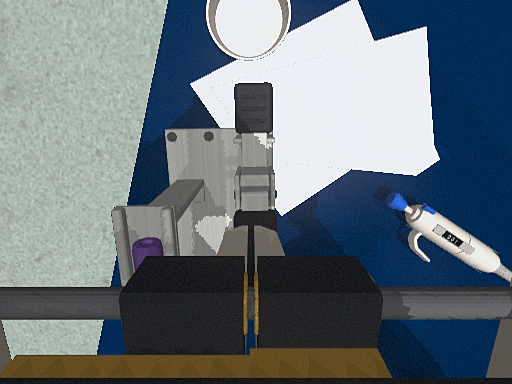

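View pics/top4z.png

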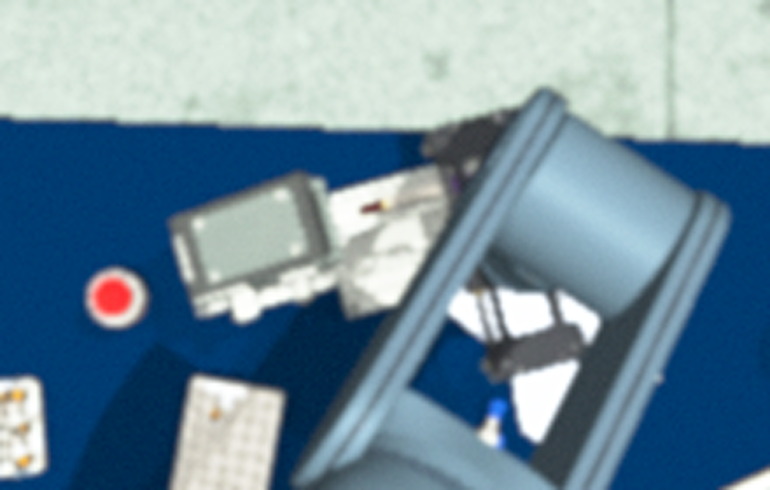

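```bash
python3 -m inch '[[0.2,1.5,-0.5,0,0],[0.1,1.5,-0.3,0,0]]';  python3 -m inch '[[0,1.5,-0.2,0,0]]'
```

```text
time: 5.3
tcp_pos: [0.4615, -0.157, 0.0998]
orientation: [-0.278, 2.032, -2.076]
force: [-6.2, 5.4, 15.9]
width: 0.0002
time: 5.4
tcp_pos: [0.4629, -0.1565, 0.0879]
orientation: [-0.275, 2.027, -2.078]
force: [-1.2, 0.9, 5.6]
width: 0.0004
```

```bash
python3 -m inch '[[0,0.8,0,0,0]]'; python3 - <<'E'
from h import *
s=ctrl.get_state(); T=R.from_rotvec(s["orientation"]).as_matrix(); print(s["tcp_pos"],s["force"]);print(T.round(3))
p=np.load("p.npy"); tip=s["tcp_pos"]+.022*T[:,1]; print("tip",tip,inbox(p,tip))
save("wrist","wrist5")
E
```

```text
time: 5.5
tcp_pos: [0.4643, -0.1574, 0.0817]
orientation: [-0.273, 2.024, -2.079]
force: [-0.8, 1.0, 3.7]
width: 0.0007
[ 0.46427978 -0.15735992  0.08165763] [-0.84673405  1.01700515  3.70194165]
[[-0.957  0.033  0.288]
 [-0.289 -0.022 -0.957]
 [-0.025 -0.999  0.03 ]]
tip [ 0.46499515 -0.15783741  0.05967445] [-53.80211698 -85.92522629]
```

View pics/wrist5.png

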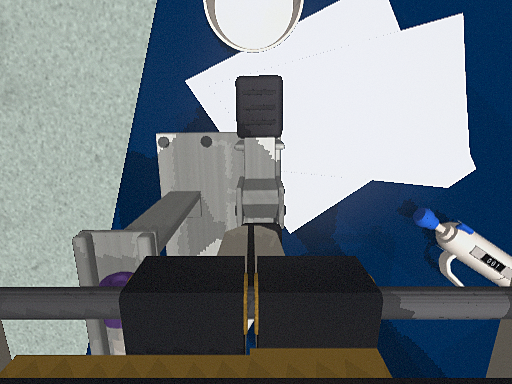

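```bash
python3 - <<'E'
from h import *
im=save("side","side5");a=cv2.resize(im[140:260,180:330],None,fx=3,fy=3,interpolation=cv2.INTER_CUBIC)
im=save("top","top5");b=cv2.resize(im[140:240,210:360],None,fx=3,fy=3,interpolation=cv2.INTER_CUBIC)
im=cv2.imread("pics/wrist5.png")[180:270,200:310];c=cv2.resize(im,None,fx=5,fy=5)
cv2.imwrite("pics/ab5.png",cv2.cvtColor(np.vstack([a,b])[:,:],cv2.COLOR_RGB2BGR)[:600]); cv2.imwrite("pics/c5.png",c)
E
```

```text
(no output)
```

View pics/ab5.png

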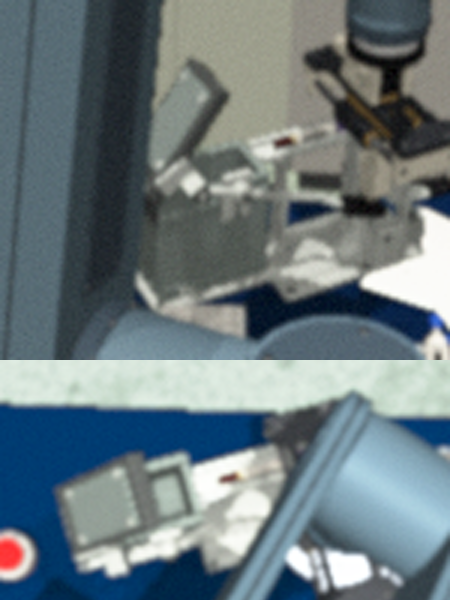

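View pics/c5.png

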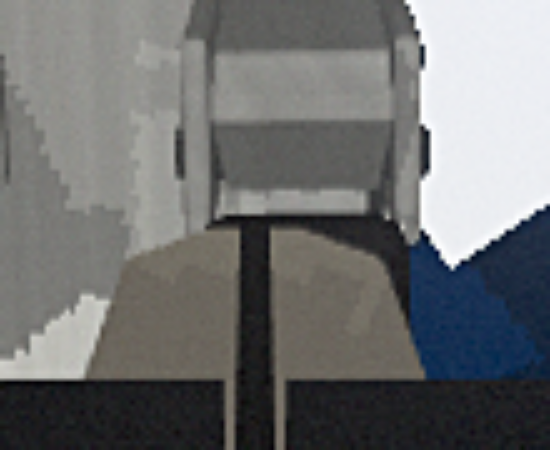

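```bash
python3 -m inch '[[0,-1,0,0,0],[0,-2,0,0,0],[0,-3,0,0,0],[0,-3,0,0,0],[0,-3,0,0,0]]'; python3 - <<'E'
from h import *
s=ctrl.get_state(); T=R.from_rotvec(s["orientation"]).as_matrix(); print(s["tcp_pos"],s["force"]);print(T.round(3))
save("wrist","wrist6")
im=save("side","side6");a=cv2.resize(im[140:240,180:330],None,fx=3,fy=3,interpolation=cv2.INTER_CUBIC)
im=save("top","top6");b=cv2.resize(im[140:240,210:360],None,fx=3,fy=3,interpolation=cv2.INTER_CUBIC)
cv2.imwrite("pics/ab6.png",cv2.cvtColor(np.vstack([a,b]),cv2.COLOR_RGB2BGR))
E
```

```text
time: 6.15
tcp_pos: [0.4592, -0.1546, 0.2064]
orientation: [-0.277, 2.03, -2.077]
force: [0.0, -0.8, -0.3]
width: 0.0005
[ 0.4592332  -0.15464989  0.20641278] [ 0.03433871 -0.80920672 -0.32459152]
[[-0.957  0.028  0.288]
 [-0.289 -0.019 -0.957]
 [-0.021 -0.999  0.026]]
```

View pics/ab6.png

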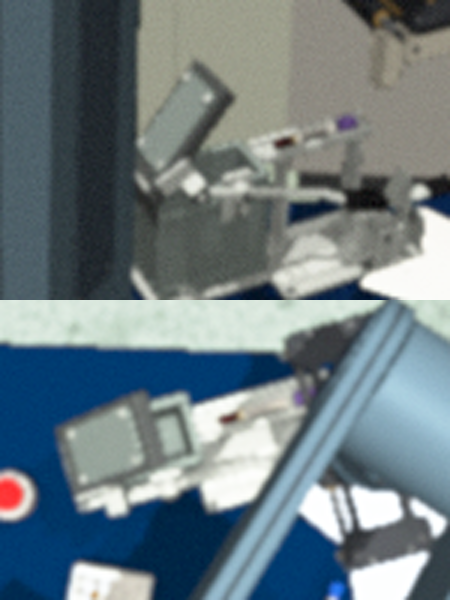

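View pics/wrist6.png

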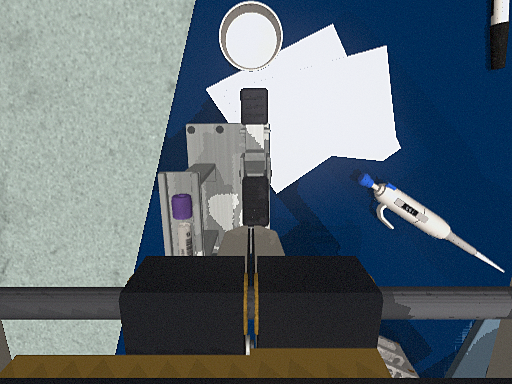

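```bash
python3 - <<'E'
from h import *
im=cv2.imread("pics/wrist6.png")[70:260,140:300]; cv2.imwrite("pics/w6z.png",cv2.resize(im,None,fx=3,fy=3,interpolation=cv2.INTER_CUBIC))
np.savez("w6.npz",**optics.get_calibration("wrist"))
E
```

```text
(no output)
```

View pics/w6z.png

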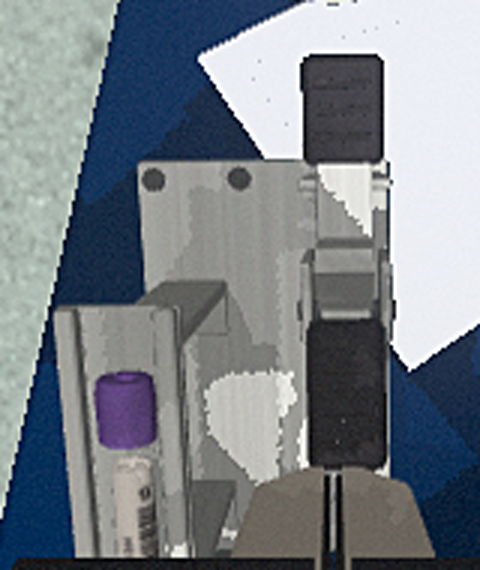

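```bash
python3 - <<'E'
from h import *
p=np.load("p.npy"); c=dict(np.load("w6.npz")); s=ctrl.get_state(); T=R.from_rotvec(s["orientation"]).as_matrix()
for n,u,z in (("cap",(181.7,207),.139),("tab",(254,105.7),.078),("troughend",(179,172.3),.137),("grip",(255.2,200.5),.09)):
    w=ray(c,u,z); print(n,w.round(4),inbox(p,w).round(1))
tip=s["tcp_pos"]+.022*T[:,1]; print("tip",tip,inbox(p,tip))
def go(bx,by,z):
    w=b2w(p,[[bx/1000,by/1000,z]])[0]; print((bx,by,z),w.round(4),"tool cm",(T.T@(w-tip)*100).round(2))
go(0,-114,.185); go(0,-114,.139)
E
```

```text
cap [ 0.5165 -0.1373  0.139 ] [  1.5 -81.6]
tab [ 0.4843 -0.2327  0.078 ] [ -57.6 -163.1]
troughend [ 0.5258 -0.1642  0.137 ] [   2.3 -110.1]
grip [ 0.457  -0.1473  0.09  ] [-58.4 -73.5]
tip [ 0.46161926 -0.15609913  0.18552108] [-56.50905572 -83.26237081]
(0, -114, 0.185) [ 0.5247 -0.1687  0.185 ] tool cm [-5.67  0.29  3.02]
(0, -114, 0.139) [ 0.5247 -0.1687  0.139 ] tool cm [-5.56  4.88  2.88]
```

```bash
python3 -m inch '[[-2.9,0,1.6,0,0],[-2.9,0,1.6,0,0],[0,2.5,0,0,0],[0,0,0,0,0],[0,0,0,0,0]]'; python3 - <<'E'
from h import *
p=np.load("p.npy"); s=ctrl.get_state(); T=R.from_rotvec(s["orientation"]).as_matrix()
np.savez("w7.npz",**optics.get_calibration("wrist")); save("wrist","wrist7")
tip=s["tcp_pos"]+.022*T[:,1]; print("tip",tip,inbox(p,tip));print(T.round(3))
def go(bx,by,z):
    w=b2w(p,[[bx/1000,by/1000,z]])[0]; print((bx,by,z),w.round(4),"tool cm",(T.T@(w-tip)*100).round(2))
go(1,-114,.139)
E
```

```text
time: 6.8
tcp_pos: [0.5262, -0.1694, 0.1834]
orientation: [-0.276, 2.028, -2.078]
force: [-0.1, -0.2, 0.9]
width: 0.0001
tip [ 0.526828   -0.16981758  0.16145479] [   1.67857143 -115.73660991]
[[-0.957  0.029  0.288]
 [-0.288 -0.02  -0.957]
 [-0.022 -0.999  0.028]]
(1, -114, 0.139) [ 0.5257 -0.1684  0.139 ] tool cm [ 0.12  2.24 -0.23]
```

View pics/wrist7.png

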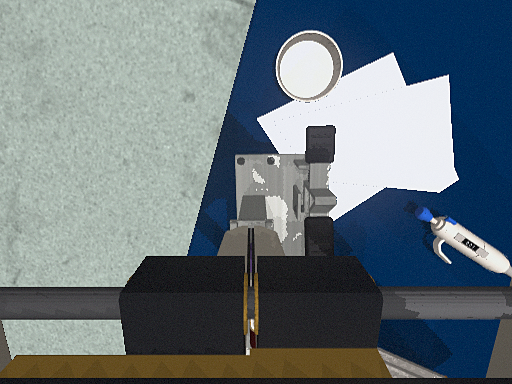

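```bash
python3 -m inch '[[0,1,0,0,0],[0,1,0,0,0],[0,0,0,0,0]]'; python3 - <<'E'
from h import *
p=np.load("p.npy"); s=ctrl.get_state(); T=R.from_rotvec(s["orientation"]).as_matrix()
tip=s["tcp_pos"]+.022*T[:,1]; print("tip",tip,inbox(p,tip),s["force"])
im=save("side","side8"); cv2.imwrite("pics/side8z.png",cv2.cvtColor(cv2.resize(im[130:240,200:350],None,fx=5,fy=5,interpolation=cv2.INTER_CUBIC),cv2.COLOR_RGB2BGR))
E
```

```text
time: 7.15
tcp_pos: [0.5255, -0.1695, 0.1631]
orientation: [-0.275, 2.029, -2.079]
force: [-1.0, 0.6, -0.5]
width: 0.0009
tip [ 0.52615177 -0.16996205  0.14107912] [   0.98995859 -115.67362281] [-0.98612957  0.5660779  -0.45595514]
```

View pics/side8z.png

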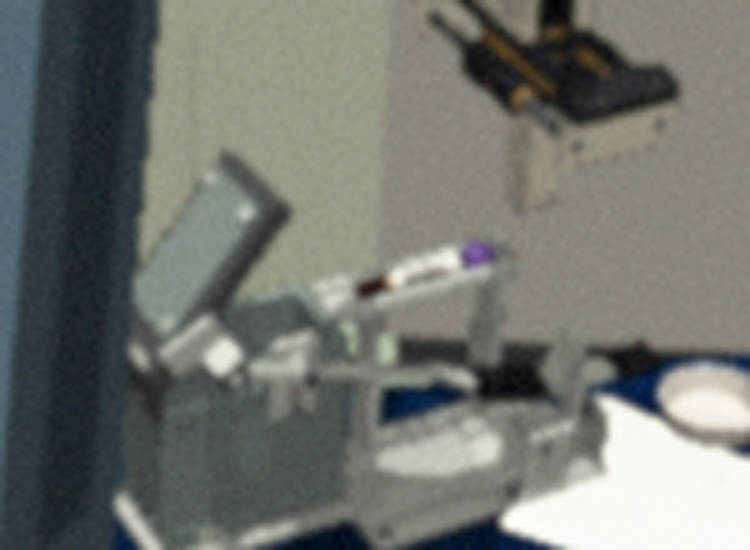

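```bash
python3 - <<'E'
from h import *
p=np.load("p.npy"); c=optics.get_calibration("side"); s=ctrl.get_state(); T=R.from_rotvec(s["orientation"]).as_matrix()
tip=s["tcp_pos"]+.022*T[:,1]
f=lambda w:((proj(c,w)-[200,130])*5+2).round(0)
for dx in(-.0175,.0175):
  for dz in (-.0075,.0075): print("tipcorner",f(tip+dx*T[:,0]+dz*T[:,2]))
print("cap",f(b2w(p,[[0,-.0815,.139]])),"trough end x-13 z137",f(b2w(p,[[-.013,-.11,.137]])),"tab",f(b2w(p,[[-.062,-.162,.078]])),"dish",f([.509,-.298,.02]))
print(s["tcp_pos"],s["width"])
E
```

```text
tipcorner [[501. 225.]]
tipcorner [[522. 219.]]
tipcorner [[530. 255.]]
tipcorner [[552. 248.]]
cap [[479. 255.]] trough end x-13 z137 [[530. 257.]] tab [[636. 357.]] dish [[711. 395.]]
[ 0.52580563 -0.16965294  0.16371271] 0.00027082526828197664
```

```bash
python3 - <<'E'
from h import *
im=cv2.imread("pics/side8.png")[140:200,275:345]; im=cv2.convertScaleAbs(im,alpha=1.8,beta=-120); cv2.imwrite("pics/side8y.png",cv2.resize(im,None,fx=10,fy=10,interpolation=cv2.INTER_NEAREST))
c=optics.get_calibration("side"); s=ctrl.get_state(); T=R.from_rotvec(s["orientation"]).as_matrix()
for a in (.022,0,-.062): print(a,[((proj(c,s["tcp_pos"]+a*T[:,1]+dx*T[:,0])-[275,140])*10)[0].round() for dx in(-.0175,.0175)])
print(optics.get_calibration("wrist"))
E
```

```text
0.022 [array([269., 340.]), array([328., 399.])]
0 [array([273., 281.]), array([333., 339.])]
-0.062 [array([286., 108.]), array([347., 165.])]
{'K': array([[305.47399351,   0.        , 250.50834705],
       [  0.        , 305.47399351, 193.28768951],
       [  0.        ,   0.        ,   1.        ]]), 'rvec': array([-0.45451193,  3.06991514,  0.38448619]), 'tvec': array([0.45873513, 0.29320895, 0.40818331])}
```

View pics/side8y.png

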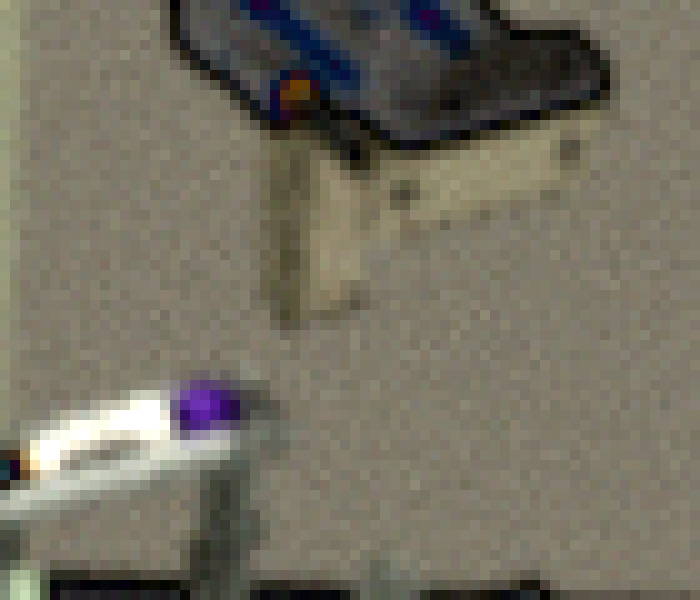

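```bash
python3 - <<'E'
from h import *
c=optics.get_calibration("wrist"); s=ctrl.get_state(); T=R.from_rotvec(s["orientation"]).as_matrix()
for a in (.022,.010,0,-.01,-.062):
  print(a,[proj(c,s["tcp_pos"]+a*T[:,1]+dx*T[:,0]+dz*T[:,2])[0].round(1) for dx in(-.0175,.0175) for dz in (0,.0075)])
E
```

```text
0.022 [array([224.8, 224.3]), array([224.6, 213.7]), array([277.3, 224.2]), array([277.6, 213.6])]
0.01 [array([223.3, 231.3]), array([223. , 220.1]), array([278.9, 231.2]), array([279.2, 220.1])]
0 [array([221.9, 237.8]), array([221.5, 226.1]), array([280.4, 237.8]), array([280.8, 226.1])]
-0.01 [array([220.3, 245.1]), array([219.9, 232.8]), array([282.1, 245. ]), array([282.5, 232.8])]
-0.062 [array([208.1, 301.2]), array([207.4, 284.8]), array([295.1, 301.1]), array([295.8, 284.7])]
```

```bash
python3 - <<'E'
import cv2
im=cv2.imread("pics/wrist7.png")[205:275,180:320]; im=cv2.convertScaleAbs(im,alpha=1.5); cv2.imwrite("pics/w7z.png",cv2.resize(im,None,fx=5.5,fy=5.5,interpolation=cv2.INTER_NEAREST))
E
```

```text
(no output)
```

View pics/w7z.png

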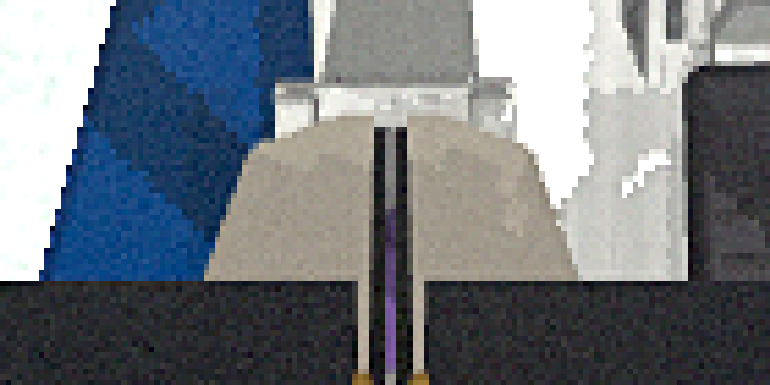

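```bash
python3 -m inch '[[0,0,0.7,0,0],[0,0.8,0,0,0],[0,0.7,0,0,0],[0,0,0,0,0]]'; python3 - <<'E'
from h import *
p=np.load("p.npy"); s=ctrl.get_state(); T=R.from_rotvec(s["orientation"]).as_matrix()
c=optics.get_calibration("side")
im=save("side","side9");
print("tcp",s["tcp_pos"],inbox(p,s["tcp_pos"]),s["force"])
for a in (.022,0): print(a,[((proj(c,s["tcp_pos"]+a*T[:,1]+dx*T[:,0])-[275,140])*10)[0].round() for dx in(-.0175,.0175)])
cv2.imwrite("pics/side9z.png",cv2.cvtColor(cv2.resize(cv2.convertScaleAbs(im[140:200,275:345],alpha=1.8,beta=-120),None,fx=10,fy=10,interpolation=cv2.INTER_NEAREST),cv2.COLOR_RGB2BGR))
E
```

```text
time: 7.6
tcp_pos: [0.5289, -0.1778, 0.1487]
orientation: [-0.272, 2.026, -2.08]
force: [0.6, -0.1, 0.1]
width: 0.0005
tcp [ 0.52889876 -0.17784252  0.14870821] [   1.2713762  -124.01440754] [ 0.64877265 -0.09252019  0.13334254]
0.022 [array([289., 374.]), array([348., 432.])]
0 [array([293., 315.]), array([353., 374.])]
```

View pics/side9z.png

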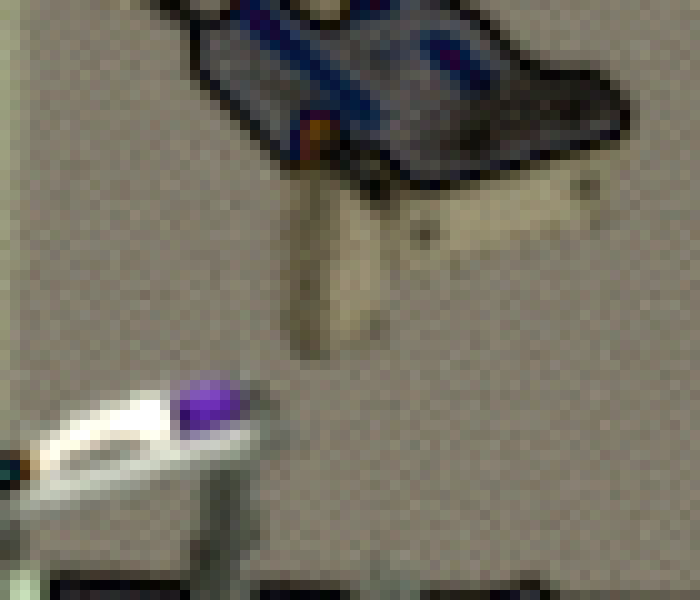

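```bash
python3 -m inch '[[0,0.6,0,0,0],[0,0,-0.7,0,0],[0,0,-0.7,0,0],[0,0,0,0,0]]'; python3 - <<'E'
from h import *
p=np.load("p.npy"); s=ctrl.get_state(); T=R.from_rotvec(s["orientation"]).as_matrix()
c=optics.get_calibration("side")
im=save("side","side10");
print("tcp",s["tcp_pos"],inbox(p,s["tcp_pos"]),s["force"])
cv2.imwrite("pics/side10z.png",cv2.cvtColor(cv2.resize(cv2.convertScaleAbs(im[140:200,275:345],alpha=1.8,beta=-120),None,fx=10,fy=10,interpolation=cv2.INTER_NEAREST),cv2.COLOR_RGB2BGR))
E
```

```text
time: 8.05
tcp_pos: [0.5248, -0.1632, 0.142]
orientation: [-0.272, 2.026, -2.08]
force: [0.0, -0.9, 0.4]
width: 0.0007
tcp [ 0.52476186 -0.16323005  0.1420026 ] [   1.66308124 -108.83267774] [ 0.01991273 -0.87550819  0.39981304]
```

View pics/side10z.png

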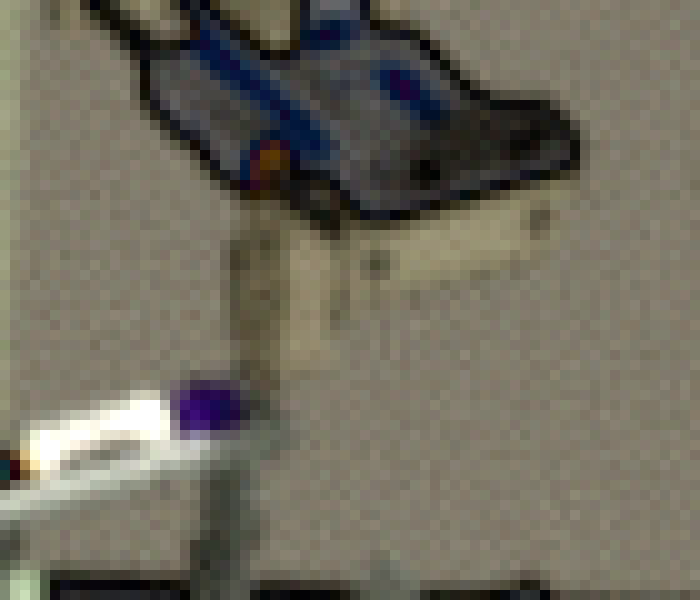

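```bash
python3 - <<'E'
from h import *
p=np.load("p.npy"); s=ctrl.get_state(); T=R.from_rotvec(s["orientation"]).as_matrix()
c=optics.get_calibration("side")
g=lambda w:((proj(c,w)-[275,140])*10+5)[0].round()
for h in (0,.008,.0175):
  for a in(-.005,0,.005,.01,.022): print(h,a,*[g(s["tcp_pos"]+a*T[:,1]+h*T[:,0]+dz*T[:,2]) for dz in (-.0075,.0075)])
print("cap end top/axis",g(b2w(p,[[0,-.0905,.147]])),g(b2w(p,[[0,-.0905,.139]])),"rail near end",g(b2w(p,[[-.0125,-.11,.137]])))
E
python3 - <<'E'
import cv2
im=cv2.imread("pics/side10.png")[155:190,285:325]; im=cv2.convertScaleAbs(im,alpha=1.8,beta=-100); cv2.imwrite("pics/side10y.png",cv2.resize(im,None,fx=16,fy=16,interpolation=cv2.INTER_CUBIC))
E
```

```text
0 -0.005 [264. 370.] [306. 358.]
0 0 [263. 384.] [305. 371.]
0 0.005 [262. 397.] [304. 385.]
0 0.01 [261. 410.] [303. 398.]
0 0.022 [259. 442.] [301. 430.]
0.008 -0.005 [277. 384.] [320. 371.]
0.008 0 [276. 397.] [319. 385.]
0.008 0.005 [275. 411.] [318. 398.]
0.008 0.01 [274. 424.] [317. 411.]
0.008 0.022 [272. 456.] [314. 443.]
0.0175 -0.005 [293. 400.] [336. 387.]
0.0175 0 [292. 414.] [335. 401.]
0.0175 0.005 [291. 427.] [334. 414.]
0.0175 0.01 [290. 440.] [333. 428.]
0.0175 0.022 [288. 472.] [330. 459.]
cap end top/axis [235. 381.] [234. 403.] rail near end [309. 414.]
```

View pics/side10y.png

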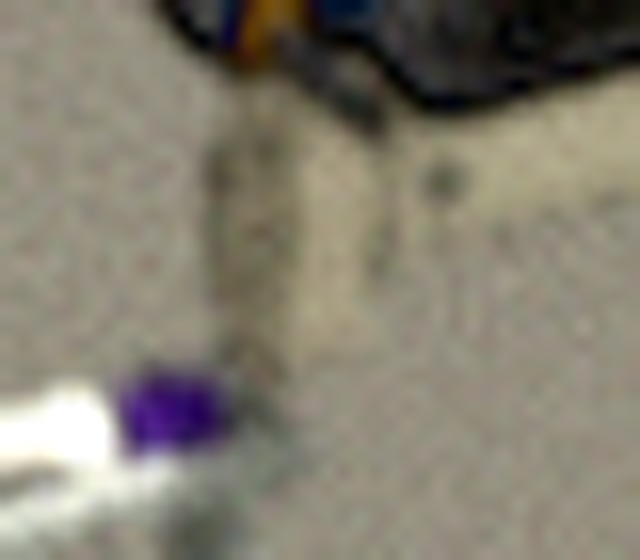

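```bash
python3 -m inch '[[0.05,0.2,-0.5,0,0],[0.05,-0.02,-0.7,0,0],[0,-0.02,-0.7,0,0],[0,-0.02,-0.7,0,0]]'; python3 - <<'E'
from h import *
p=np.load("p.npy"); s=ctrl.get_state(); 
im=save("side","side11");
print("tcp",s["tcp_pos"],inbox(p,s["tcp_pos"]),s["force"])
cv2.imwrite("pics/side11z.png",cv2.cvtColor(cv2.resize(im[140:200,260:340],None,fx=9,fy=9,interpolation=cv2.INTER_CUBIC),cv2.COLOR_RGB2BGR))
E
```

```text
time: 8.5
tcp_pos: [0.5165, -0.1379, 0.1403]
orientation: [-0.27, 2.024, -2.081]
force: [-0.0, -0.2, 0.4]
width: 0.0006
tcp [ 0.51650618 -0.13787539  0.140296  ] [  1.31382657 -82.17010129] [-0.04855631 -0.20785429  0.36093999]
```

View pics/side11z.png

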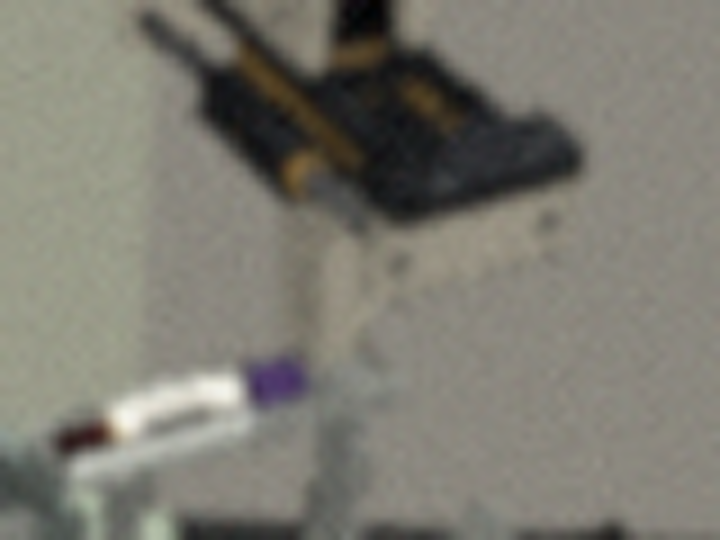

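```bash
python3 -m inch '[[0,-0.02,-0.8,0,0],[0,-0.02,-0.8,0,0],[0,-0.02,-0.8,0,0],[0,-0.02,-0.8,0,0],[0,-0.02,-0.8,0,0]]'; python3 - <<'E'
from h import *
p=np.load("p.npy"); s=ctrl.get_state(); 
im=save("side","side12");
print("tcp",s["tcp_pos"],inbox(p,s["tcp_pos"]),s["force"])
cv2.imwrite("pics/side12z.png",cv2.cvtColor(cv2.resize(im[130:200,230:330],None,fx=7,fy=7,interpolation=cv2.INTER_CUBIC),cv2.COLOR_RGB2BGR))
E
```

```text
time: 9.05
tcp_pos: [0.5039, -0.0955, 0.1404]
orientation: [-0.27, 2.024, -2.08]
force: [0.4, -0.2, 0.2]
width: 0.0006
tcp [ 0.50385658 -0.09550029  0.14037862] [  1.82633708 -37.9502073 ] [ 0.35811429 -0.15894892  0.24070845]
```

View pics/side12z.png

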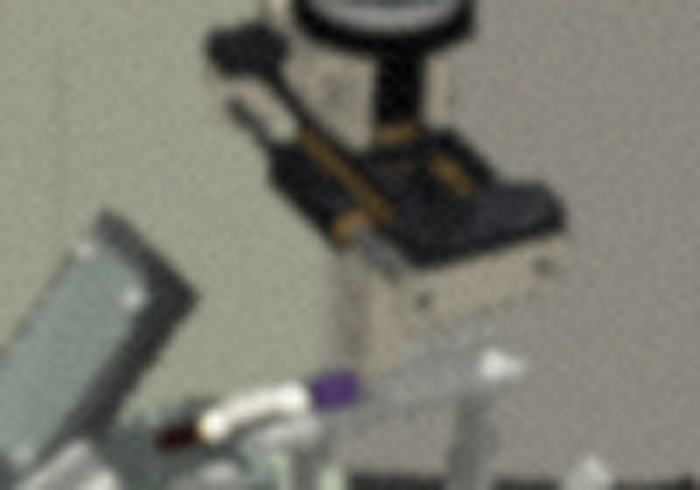

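```bash
python3 -m inch '[[0.05,-0.02,-0.7,0,0],[0.05,-0.02,-0.7,0,0],[0.05,-0.02,-0.7,0,0],[0,0,0,0,0]]'; python3 - <<'E'
from h import *
p=np.load("p.npy"); s=ctrl.get_state(); 
im=save("side","side13");
print("tcp",s["tcp_pos"],inbox(p,s["tcp_pos"]),s["force"])
cv2.imwrite("pics/side13z.png",cv2.cvtColor(cv2.resize(im[130:200,230:330],None,fx=7,fy=7,interpolation=cv2.INTER_CUBIC),cv2.COLOR_RGB2BGR))
im=save("top","top13");cv2.imwrite("pics/top13z.png",cv2.cvtColor(cv2.resize(im[140:240,210:360],None,fx=4,fy=4,interpolation=cv2.INTER_CUBIC),cv2.COLOR_RGB2BGR))
E
```

```text
time: 9.5
tcp_pos: [0.4949, -0.0723, 0.1402]
orientation: [-0.272, 2.025, -2.079]
force: [-0.4, 0.0, 0.8]
width: 0.0002
tcp [ 0.49486763 -0.07233043  0.14015616] [  0.12776459 -13.15588126] [-0.44795824  0.00856617  0.78519738]
```

View pics/side13z.png

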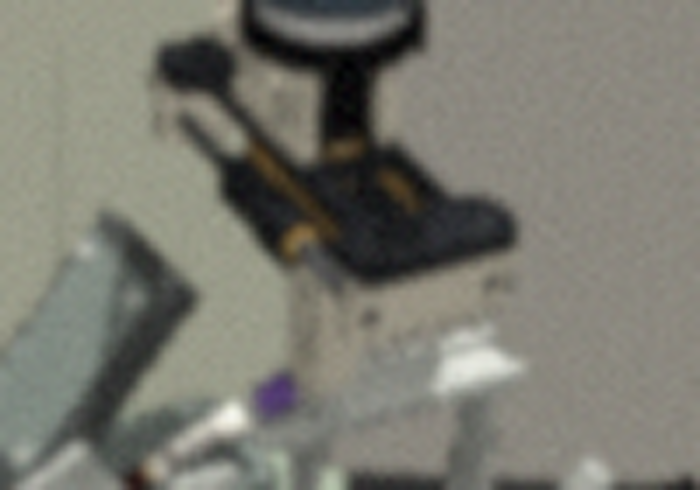

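View pics/top13z.png

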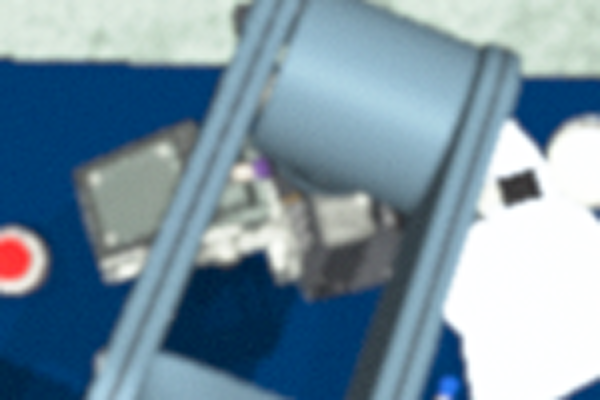

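```bash
python3 -m inch '[[0,0,0,0,0],[0,0,0,0,0],[0,0,0,0,0]]'; python3 - <<'E'
from h import *
p=np.load("p.npy"); s=ctrl.get_state(); 
im=save("side","side14");
print("tcp",s["tcp_pos"],inbox(p,s["tcp_pos"]),s["force"])
cv2.imwrite("pics/side14z.png",cv2.cvtColor(cv2.resize(im[130:200,230:330],None,fx=7,fy=7,interpolation=cv2.INTER_CUBIC),cv2.COLOR_RGB2BGR))
E
```

```text
time: 9.9
tcp_pos: [0.4958, -0.0738, 0.1403]
orientation: [-0.27, 2.024, -2.08]
force: [-0.7, -0.5, 0.2]
width: 0.0006
tcp [ 0.49575193 -0.073798    0.14027946] [  0.53607566 -14.81992463] [-0.68341928 -0.50805395  0.19162673]
```

View pics/side14z.png

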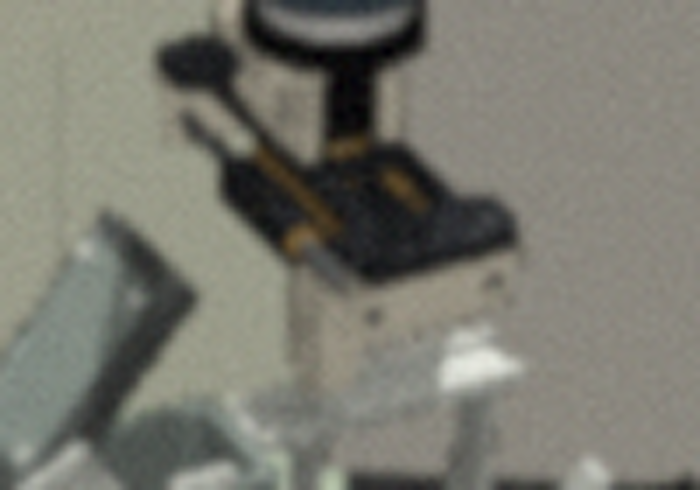

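```bash
python3 -m inch '[[0,-2,0,0,0],[0,-4,0.5,0,0],[1,-2,4.5,0,0],[2,0,4.5,0,0],[2,0,4,0,0],[0.5,0,1.5,0,0],[0,0,0,0,0],[0,0,0,0,0]]'; python3 - <<'E'
from h import *
p=np.load("p.npy"); s=ctrl.get_state(); T=R.from_rotvec(s["orientation"]).as_matrix()
print("tcp",s["tcp_pos"],inbox(p,s["tcp_pos"]),s["force"])
print((T.T@(np.array([.484,-.2345,.10])-s["tcp_pos"])*100).round(2));print(T.round(3))
save("wrist","wrist15")
im=save("top","top15");cv2.imwrite("pics/top15z.png",cv2.cvtColor(cv2.resize(im[140:240,210:360],None,fx=4,fy=4,interpolation=cv2.INTER_CUBIC),cv2.COLOR_RGB2BGR))
E
```

```text
time: 10.75
tcp_pos: [0.4831, -0.2361, 0.2258]
orientation: [-0.273, 2.024, -2.079]
force: [-0.6, -0.1, -0.6]
width: 0.0003
tcp [ 0.48305099 -0.23607328  0.22576736] [ -59.80779254 -165.99267572] [-0.58518559 -0.05203018 -0.58190729]
[ 0.17 12.57 -0.5 ]
[[-0.957  0.032  0.288]
 [-0.289 -0.022 -0.957]
 [-0.024 -0.999  0.03 ]]
```

View pics/wrist15.png

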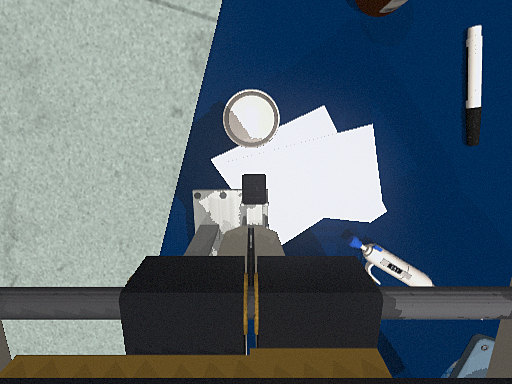

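View pics/top15z.png

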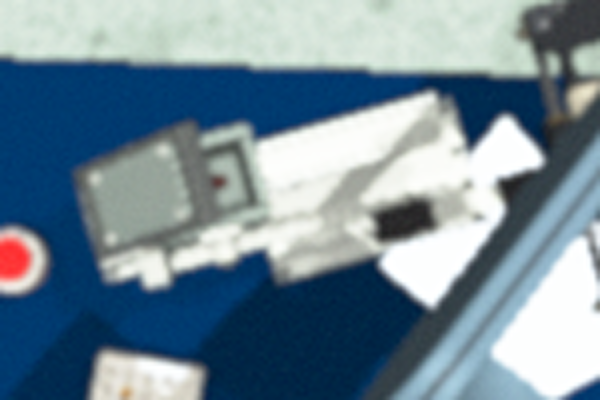

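```bash
python3 - <<'E'
from h import *
p=np.load("p.npy"); w=ray(optics.get_calibration("wrist"),(255,188.5),.078); print(w,inbox(p,w))
E
python3 -m inch '[[0,3,-0.2,0,0],[0,3,-0.1,0,0],[0,3,0,0,0],[0,1.5,0,0,0],[0,0,0,0,0]]'
```

```text
[ 0.48110544 -0.23159245  0.078     ] [ -60.3340938  -161.13612419]
time: 11.35
tcp_pos: [0.4881, -0.2259, 0.1187]
orientation: [-0.282, 2.017, -2.071]
force: [0.3, -0.4, -0.2]
width: 0.0004
```

```bash
python3 -m inch '[[0.7,0,0.7,0,0],[0,0,0,0,0],[0,0,0,0,0]]'; python3 - <<'E'
from h import *
p=np.load("p.npy"); s=ctrl.get_state(); T=R.from_rotvec(s["orientation"]).as_matrix()
print("tcp",s["tcp_pos"],inbox(p,s["tcp_pos"]),s["force"]);print(T.round(3))
save("wrist","wrist16")
im=save("side","side16");cv2.imwrite("pics/side16z.png",cv2.cvtColor(cv2.resize(im[140:240,230:350],None,fx=6,fy=6,interpolation=cv2.INTER_CUBIC),cv2.COLOR_RGB2BGR))
E
```

```text
time: 11.65
tcp_pos: [0.4846, -0.2335, 0.1208]
orientation: [-0.284, 2.013, -2.069]
force: [0.0, 0.1, 0.3]
width: 0.0001
tcp [ 0.48458934 -0.23351867  0.12078651] [ -57.5798694  -164.01052044] [0.04502236 0.08661021 0.33555335]
[[-0.952  0.037  0.303]
 [-0.304 -0.022 -0.952]
 [-0.028 -0.999  0.032]]
```

View pics/wrist16.png

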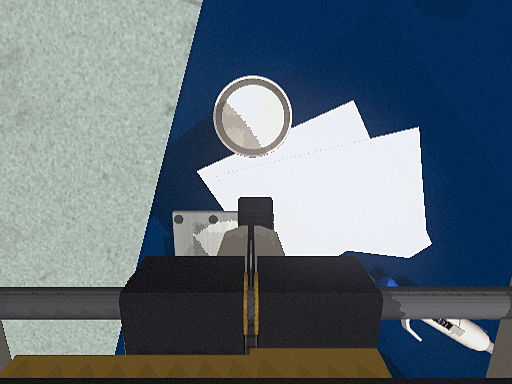

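View pics/side16z.png

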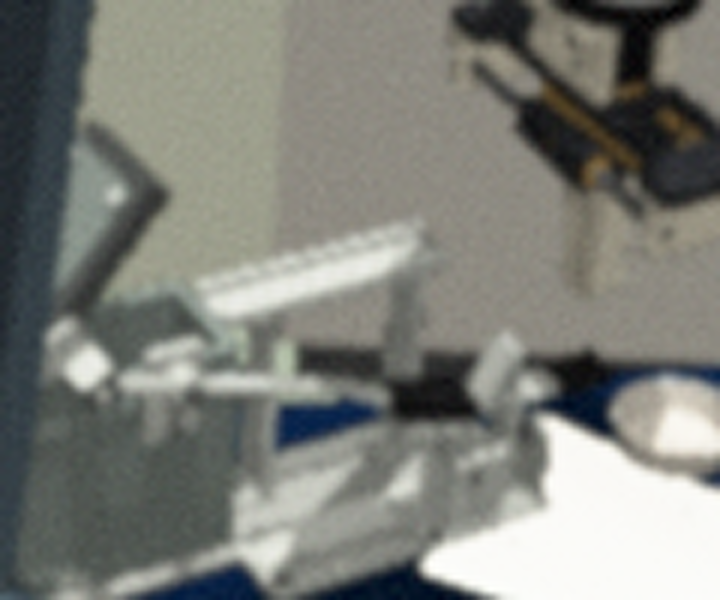

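```bash
python3 -m inch '[[0.2,2.0,0.5,0,0],[0.1,1.0,0,0,0],[0,0,0,0,0]]'; python3 - <<'E'
from h import *
p=np.load("p.npy"); s=ctrl.get_state(); print("tcp",s["tcp_pos"],inbox(p,s["tcp_pos"]),s["force"])
E
```

```text
time: 12.05
tcp_pos: [0.4857, -0.2412, 0.0925]
orientation: [-0.279, 2.007, -2.072]
force: [0.8, -0.0, -0.2]
width: 0.0005
tcp [ 0.48570911 -0.24119054  0.09248863] [ -58.79019687 -171.66862212] [ 0.75242186 -0.04580621 -0.20340942]
```

```bash
python3 -m inch '[[0.1,0.6,-0.4,0,0],[0,0.8,0,0,0],[0,0.8,0,0,0]]'; python3 -m inch '[[0,0.8,0,0,0]]'; python3 - <<'E'
from h import *
p=np.load("p.npy"); s=ctrl.get_state(); print("tcp",s["tcp_pos"],inbox(p,s["tcp_pos"]),s["force"])
E
```

```text
time: 12.35
tcp_pos: [0.486, -0.2395, 0.0716]
orientation: [-0.276, 2.001, -2.075]
force: [-0.1, -4.1, 4.5]
width: 0.0004
time: 12.45
tcp_pos: [0.4872, -0.2411, 0.064]
orientation: [-0.274, 1.997, -2.077]
force: [-1.5, -4.0, 3.9]
width: 0.0006
tcp [ 0.48724828 -0.24111702  0.06399476] [ -57.29868825 -172.05576087] [-1.45739668 -3.95812804  3.89498635]
```

```bash
python3 -m inch '[[0,0.7,0,0,0],[0,0.5,0,0,0]]'; python3 - <<'E'
from h import *
p=np.load("p.npy"); s=ctrl.get_state(); print("tcp",s["tcp_pos"],inbox(p,s["tcp_pos"]),s["force"])
im=save("top","top17");a=cv2.resize(im[140:240,210:360],None,fx=3,fy=3,interpolation=cv2.INTER_CUBIC)
im=save("side","side17");b=cv2.resize(im[140:240,210:360],None,fx=3,fy=3,interpolation=cv2.INTER_CUBIC)
cv2.imwrite("pics/ab17.png",cv2.cvtColor(np.vstack([a,b]),cv2.COLOR_RGB2BGR))
E
```

```text
time: 12.65
tcp_pos: [0.4887, -0.2433, 0.0522]
orientation: [-0.273, 1.993, -2.08]
force: [-6.7, 0.6, 28.2]
width: 0.0006
tcp [ 0.48867446 -0.24329128  0.05220825] [ -56.58295394 -174.55558524] [-6.70416427  0.62777929 28.1658128 ]
```

View pics/ab17.png

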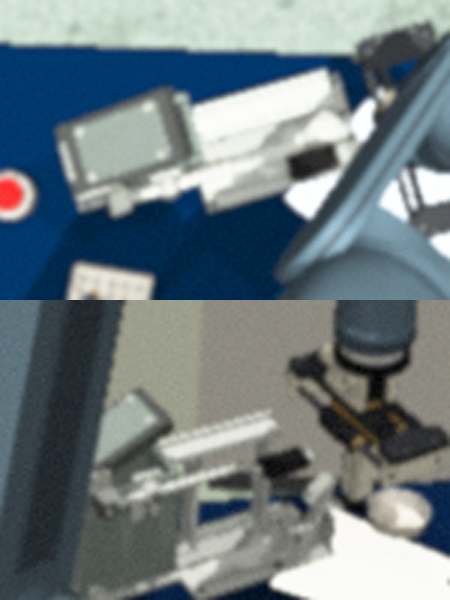

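```bash
python3 -m inch '[[0,-0.2,0,0,0],[0,0,0,0,0],[0,0,0,0,0],[0,0,0,0,0],[0,0,0,0,0],[0,0,0,0,0]]';  python3 -m inch '[[0,-1,0,0,0],[0,-2,0.2,0,0],[0,-3,0.2,0,0],[0,-4,0.5,0,0],[0,-4,0.5,0,0],[0,-4,0.5,0,0]]'; python3 - <<'E'
from h import *
p=np.load("p.npy"); s=ctrl.get_state(); print("tcp",s["tcp_pos"],inbox(p,s["tcp_pos"]),s["force"])
im=save("top","top18");a=cv2.resize(im[140:240,210:380],None,fx=3,fy=3,interpolation=cv2.INTER_CUBIC)
im=save("side","side18");b=cv2.resize(im[140:240,210:380],None,fx=3,fy=3,interpolation=cv2.INTER_CUBIC)
cv2.imwrite("pics/ab18.png",cv2.cvtColor(np.vstack([a,b]),cv2.COLOR_RGB2BGR)); save("wrist","wrist18")
E
```

```text
time: 13.35
tcp_pos: [0.4882, -0.243, 0.0546]
orientation: [-0.273, 1.994, -2.079]
force: [-0.7, -1.3, 3.1]
width: 0.0004
time: 13.95
tcp_pos: [0.4797, -0.247, 0.233]
orientation: [-0.291, 2.026, -2.061]
force: [1.2, -1.6, -0.7]
width: 0.0005
tcp [ 0.47966506 -0.24697471  0.2329713 ] [ -66.27991756 -175.39571968] [ 1.18295084 -1.57643946 -0.68232479]
```

View pics/ab18.png

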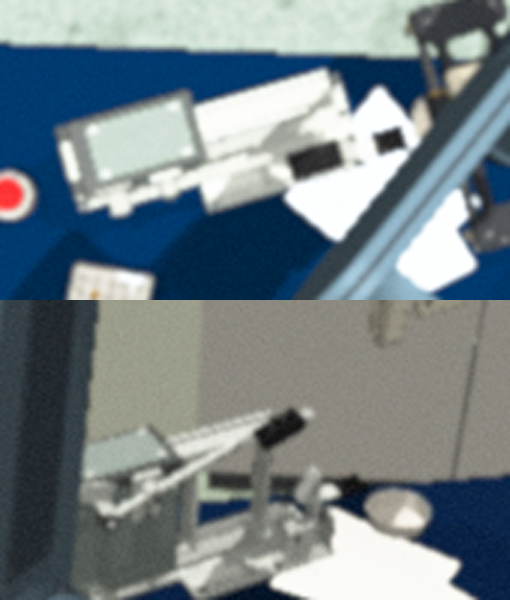

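View pics/wrist18.png

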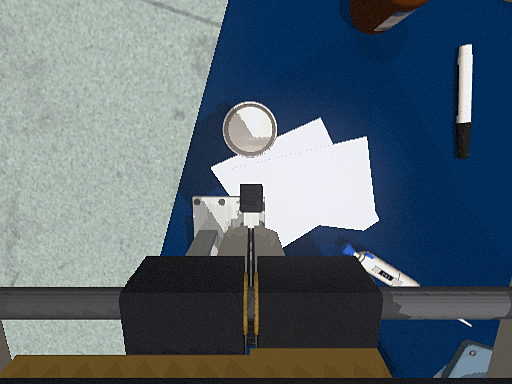

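```bash
python3 -m inch '[[0,-2,2,0,0],[0,-2,2,0,0],[0,0,0,0,0],[0,0,0,0,0],[0,0,0,0,0]]'; python3 - <<'E'
from h import *
s=ctrl.get_state(); print(s["tcp_pos"],s["force"],s["joint_velocities"].round(3))
a=cv2.imread("pics/top0.png"); save("top","top19"); b=cv2.imread("pics/top19.png")
for n,(y0,y1,x0,x1) in dict(lid=(165,215,222,282),grip=(180,205,300,326),bottle=(200,222,200,224),rack=(175,212,130,168),dish=(165,195,342,372)).items():
    A=cv2.cvtColor(a[y0:y1,x0:x1],cv2.COLOR_BGR2GRAY).astype(np.float32);B=cv2.cvtColor(b[y0:y1,x0:x1],cv2.COLOR_BGR2GRAY).astype(np.float32)
    print(n,np.abs(A-B).mean().round(1),np.round(cv2.phaseCorrelate(A,B),2))
cv2.imwrite("pics/cmp19.png",np.vstack([cv2.resize(i[140:240,200:400],None,fx=3,fy=3) for i in(a,b)]))
E
```

```text
time: 14.6
tcp_pos: [0.4883, -0.2799, 0.2679]
orientation: [-0.298, 2.039, -2.051]
force: [-0.2, -0.1, -0.1]
width: 0.0007
[ 0.48828554 -0.27992259  0.26791883] [-0.16699727 -0.06874158 -0.10739981] [ 0.006  0.009  0.037  0.006 -0.002  0.006]Traceback (most recent call last):
  File "<stdin>", line 6, in <module>
    return _wrapfunc(a, 'round', decimals=decimals, out=out)
    return _wrapit(obj, method, *args, **kwds)
    conv = _array_converter(obj)
ValueError: setting an array element with a sequence. The requested array has an inhomogeneous shape after 1 dimensions. The detected shape was (2,) + inhomogeneous part.
```

```bash
python3 - <<'E'
from h import *
a=cv2.imread("pics/top0.png"); b=cv2.imread("pics/top19.png")
for n,(y0,y1,x0,x1) in dict(lid=(165,215,222,282),grip=(180,205,300,326),bottle=(200,222,200,224),rack=(175,212,130,168),dish=(165,195,342,372)).items():
    A=cv2.cvtColor(a[y0:y1,x0:x1],cv2.COLOR_BGR2GRAY).astype(np.float32);B=cv2.cvtColor(b[y0:y1,x0:x1],cv2.COLOR_BGR2GRAY).astype(np.float32)
    (dx,dy),r=cv2.phaseCorrelate(A,B); print(n,np.abs(A-B).mean(),dx,dy,r)
cv2.imwrite("pics/cmp19.png",np.vstack([cv2.resize(i[140:240,200:400],None,fx=3,fy=3) for i in(a,b)]))
E
```

```text
lid 4.09 -0.006169482761571032 0.004418851517019817 0.9815677239100138
grip 24.6 0.3279631971453938 0.4646839604227164 0.9610543208652073
bottle 3.060606 -0.13169883742052058 -0.07108798434246744 1.029437670691146
rack 2.6963015 0.027393242109532423 0.08885996046012679 0.9890295968204736
dish 22.286667 0.05900810924336142 -0.08863851650742305 0.8593634369638231
```

View pics/cmp19.png

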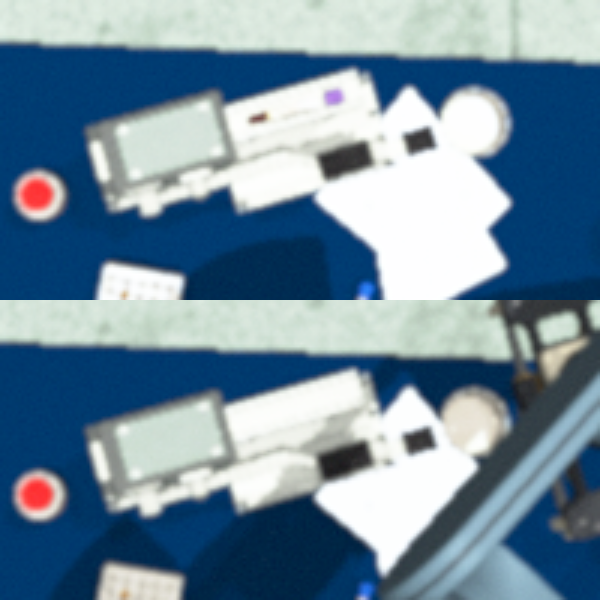

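The lid, lever and tab are back where they started, the trough is empty, and the bottle, rack and dish have not moved.

```bash
python3 - <<'E'
from station import ctrl
print(ctrl.sign_off())
E
```

```text
the job is handed in; nothing more can be done
None
```

The job is handed in at about 14.7 s of the 54 s allowed; no verdict was reported. I pressed the lever until the catch held it and the lid stood open by itself. I then pushed the tube along the trough with the closed fingertips until it dropped into the box. Last, I pressed the catch tab so the lever came up and the lid fell shut.

**Last checks:**
- **Lid, lever and catch:** In the final top view the lid matches the start picture to about 0.01 px. The lever grip matches to about 0.6 px (1–2 mm), and the tab looks as it did at the start. I judged the joint angles only from pictures.
- **Tube:** The trough is empty. With the lid open, a dark spot that I take to be the tube showed inside the well, but its depth was not measured.
- **Loose things:** The bottle, rack and dish moved by less than 0.2 px, which is under 0.5 mm.
- **Robot:** It is clear of everything, with a force reading of about 0.2 N. The highest reading I saw was about 29 N, from the fingertips at the tab's stop.

**What disagreed:**
- **Fingertip height:** With the gripper shut, the tips sat 15–20 mm higher than the stated 22 mm ahead of the TCP. This showed in the side view, and the lever press agreed with it. I worked to the observed height for the push and the tab press.
- **Tool drift:** The tool drifted sideways by up to about 10 mm under load and tilted about 2°. On the tab it ended about 12 mm outward of the middle. I made small corrections along the way.

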